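Square a steel tube into the corner of a tacked-on rail and stop

ROBOT

A 6-joint arm with a two-finger parallel gripper is mounted at the origin on the work surface. World frame = base frame: x ahead of the robot, y to its left, z up, the work surface at z = 0. Lengths are in m, angles in rad, forces in N, time in s.
With the tool pointing down it reaches from about 0.35 to 0.975 m from the base axis. Payload 4.9 kg.
Tool frame: the origin (TCP) lies at the very end of the fingers, on their centre line; the grasp point (between the pads) lies 19 mm behind it; x points along the fingers, y is the direction in which the jaws open and shut, and the axes are right-handed (so a half turn about x gives the same grasp; the last joint's range is limited). The gripper opens to 85 mm and grips with 20 to 120 N. Pads are 22 mm wide; open, the fingers measure 114 mm over their backs; the gripper's body (76 mm by 85 mm) begins 54 mm behind the grasp point. The pads swing forward as they close: fully open they stand 13 mm farther back than shut.
Start: joints at [1.09, 0.053, 1.613, -0, 1.476, -0.119], TCP at [0.221, 0.585, 0.231] pointing down, gripper open.
Joint ranges: [-3.01, 3.01], [-1.01, 2.22], [0.06, 2.58], [-1.02, 4.17], [0.09, 2.62], [-3.14, 3.14]. Speed limits (rad/s): [2.57, 2.57, 3.14, 3.14, 3.14, 3.14].

INTERFACE

Orientations are given as a rotation vector (axis times angle).
In Python, from station import ctrl gives the robot as it stands. The module is installed in compiled form; this text tells all that it offers.
- The arm moves only by the shell command python3 -m handwheel 'ROWS' [FORCE]. ROWS is JSON, one flat list of numbers, 7 for each row, row after row: the opening, from 0 (shut) to 1 (fully open), then the shift along the tool's x, y, z in m, then the turn, a rotation vector about the tool's x, y, z in degrees. A call has 1 to 12 rows; each row is the pose to reach, as a shift and turn from the pose commanded when the call began, along the tool's axes at that moment; what a row does not reach only later rows make up. A row lasts 1/12 s, in which the tool goes at most 41.7 mm and 7.16 degrees, less where a joint would pass 70% of its speed; a pose out of reach is approached as far as the arm can. A call with a gripper value outside its range is refused whole. The fingers move at their own pace and stop on an object; FORCE is the grip in N (left out, the last holds). Time passes only in rows, so rows that repeat a pose let the fingers close. It gives the time, the measured TCP pose, the force and the opening at its end, in the units of the state.
- ctrl.get_obs(): the state, without advancing time (a new reading comes with each control period).
- ctrl.get_image(name): name is "scene" or "top" or "wrist"; returns (picture, depth): 420x560x3 uint8, blue, green, red; 420x560 float32, m along the optical axis (not along the pixel's ray), 0 where there is no reading.
- ctrl.camera_params(name): a dict with "fov_y" (degrees; the focal length in pixels is half the picture's height over the tangent of half this angle, whatever the lens; pixels are square), "cx", "cy" (the principal point, pixels), "dist_coeffs" ([k1, k2, p1, p2, k3] as OpenCV has them; the pictures are not rectified), "R" (3x3) and "t" (3): a world point X has camera coordinates R X + t; the wrist camera has in their place "hand_eye" (4x4, takes a point from camera to tool coordinates, whose origin is the TCP and whose axes are the tool frame's). Camera axes: x right, y down, z forward; pixel columns grow to the right and rows downward; lengths in m; the calibration is good to about 2 mm. A picture is of the moment at which its call begins: read the wrist's pose just before it. camera_params takes no time and is no camera call.
- ctrl.finish_job(): hands the job in, once; it reports no verdict.
The state is a dict: "t": time; "q": joint angles; "dq": joint speeds; "effort": joint torques, N m; "tool_pos": TCP position; "tool_rot": TCP orientation; "contact_force": force on the tool from outside, world axes, zero at the start; "wrist_torque": the same for the moment, N m; "opening": finger opening in m.
Only numpy, scipy, OpenCV 4.12 (cv2) and the standard library are available. Lean on these libraries where they do the work, as an engineer would, in place of code of your own. Each camera call takes 0.05 s, during which the arm holds its last target.

TASK

Register the length of steel box-section for marking out: pushing on its outer thirds, bring its right-hand end (the robot's right) up to the wooden rail and press it home, then its left-hand end until the whole long side lies against the rail, going back and forth if an end swings away but finishing with a press on the left. Then slide the tube along the rail until its end is pressed up against the small stop block, and leave it lying squarely against both. Creep up the last few millimetres and hold each press for a moment so that you can feel it seat, at least 5 N on top of the tube's sliding drag, but never load the rail or the stop with more than 20 N, since they are only tacked down, and leave everything else on the bench alone.

Things in the scene. Friction and masses are not known exactly. Their poses are not given: they have to be found in the camera images.
- rail: pine batten fixed on the bench beyond the tube, 500 mm long, 26 deep, 22 high, four tack heads. Origin on the bench, mid-length, on its front (robot-side) face; x points away from the robot into the rail (it fills x 0 to 26 mm), y along it to the robot's left, z up. Yawed up to 12 degrees. It and the stop are stiff: half a mm too far adds several N; a tube run in faster than 10 to 15 mm/s jolts them past 20 N.
- stop: small pine block fixed on the bench against the rail's front face near its left or right end (differs each time), 54 mm across (x), 24 along the rail (y), 22 high, two tack heads. Origin at the centre of its underside, axes as the rail's; faces at y = -12 and +12 mm, the tube butts against the one towards the rail's middle.
- bar: loose steel box-section tube, 280 mm long (y), 30 wide (x), 25 high, 0.3 to 0.6 kg, takes 1 to 6 N to slide; lies in front of the rail, skewed 6 to 14 degrees, left end farther from the rail. Origin at the centre of its underside, x across it towards the rail, y along it to the robot's left, z up.
- bar_left (a point): the left-hand end corner of the tube on the side that must meet the rail: at x = +15, y = +140 mm of the tube, half-way up (12.5 mm); axes as the tube's
- bar_right (a point): the right-hand end corner of the tube on the side that must meet the rail: at x = +15, y = -140 mm of the tube, half-way up (12.5 mm); axes as the tube's
- clamp: small red plastic clamp lying loose near the other end of the rail from the stop, about 36 x 50 mm, 19 mm high, origin at the centre of its underside; leave alone
- hammer: steel tack hammer, 240 mm long, lying loose on the right; leave alone
- tumbler: empty glass tumbler, 68 mm across, 100 mm high, standing loose behind the rail; origin at the centre of its underside; leave alone
- tile: white ceramic tile, 100 x 100 x 8 mm, loose behind the rail; leave alone
- coaster: round wooden coaster, 86 mm across, 8 mm thick, loose on the tile; leave alone
- tin: plain metal tin, 60 mm across, 60 mm high, loose behind the rail on the left; leave alone
- offcut: pine offcut, 90 x 45 x 18 mm, loose on the left, nearer the robot; leave alone
Not all that is in view belongs to the job. Several things have the shape of the stop; the one meant has the colours described above.

How it is judged:
By the outcome, as a careful person would: the job done as asked, in the order asked, and still so for the second after the job is handed in, with the robot touching nothing.
It also fails if it takes over 58 s, if anything falls off the work surface, if the arm or the gripper's body presses on something with over 40 N, if the wrist force passes 120 N, or if a joint passes its speed limit or range.

## Working session

There is one attempt and no reset: what is moved stays moved. The work goes in short steps, Python scripts to look and compute and a shell command to move; the robot and the scene stay as the last step left them, time stands still between calls to the robot, and variables do not carry over. Pictures are saved under pics/ and viewed, and the job is handed in when it is done.

```bash
mkdir -p pics
cat > h.py <<'E'
import numpy as np,cv2
from scipy.spatial.transform import Rotation as Ro
from station import ctrl
def K(p):
    f=210/np.tan(np.radians(p['fov_y'])/2); return np.array([[f,0,p['cx']],[0,f,p['cy']],[0,0,1]])
def ray(name,px,z):
    """pixels Nx2 -> points on plane z"""
    p=ctrl.camera_params(name); px=np.asarray(px,float).reshape(-1,1,2)
    n=cv2.undistortPoints(px,K(p),np.array(p['dist_coeffs'],float)).reshape(-1,2)
    d=np.c_[n,np.ones(len(n))]
    R=np.array(p['R']);t=np.array(p['t']); C=-R.T@t; D=d@R
    return C+D*((z-C[2])/D[:,2])[:,None]
E
python3 - <<'E'
from h import *
for n in ("scene","top"):
    im,d=ctrl.get_image(n); cv2.imwrite(f'pics/{n}0.png',im); np.save(f'pics/{n}0.npy',d)
    print(n,ctrl.camera_params(n))
print(ctrl.get_obs())
E
```

```text
scene {'fov_y': 48.66307575704983, 'cx': 273.7092911556886, 'cy': 210.03553338300213, 'dist_coeffs': array([-0.0787204,  0.       ,  0.       ,  0.       ,  0.       ]), 'R': array([[ 0.35953642,  0.9330384 ,  0.01314972],
       [ 0.75496537, -0.28257797, -0.59175754],
       [-0.54841668,  0.22268597, -0.80600875]]), 't': array([-0.21690026, -0.40839036,  1.4275886 ])}
top {'fov_y': 42.407463141186476, 'cx': 271.85608879601983, 'cy': 203.0922181640289, 'dist_coeffs': array([-0.20233713,  0.        ,  0.        ,  0.        ,  0.        ]), 'R': array([[ 0.00270389, -0.99999152, -0.00310673],
       [-0.99351967, -0.00233335, -0.11363632],
       [ 0.11362811,  0.00339386, -0.99351756]]), 't': array([0.03667221, 0.60846125, 1.37882491])}
{'t': 0.1, 'q': array([ 1.09001230e+00,  5.32970798e-02,  1.61418444e+00,  1.85112777e-06,
        1.47601654e+00, -1.19015501e-01]), 'dq': array([-0.00030859, -0.0007772 , -0.00213496,  0.000145  , -0.00068788,
       -0.00012873]), 'effort': array([-1.31582756e-04, -3.94900453e+01, -3.71365678e+01, -1.08569589e-04,
        3.92136208e-03, -1.28294491e-05]), 'tool_pos': array([0.2209436 , 0.58402427, 0.23016552]), 'tool_rot': array([ 0.28243828,  1.55265977, -0.28530988]), 'contact_force': array([-0.15210682,  0.21248751, -0.16944259]), 'wrist_torque': array([-0.00476117,  0.03764562,  0.00936466]), 'opening': 0.08544374902304289}
```

View pics/top0.png

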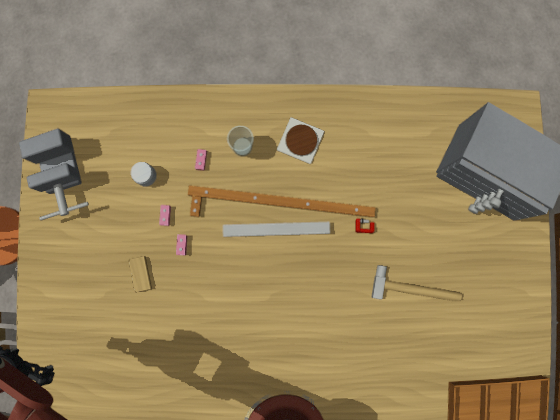

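View pics/scene0.png

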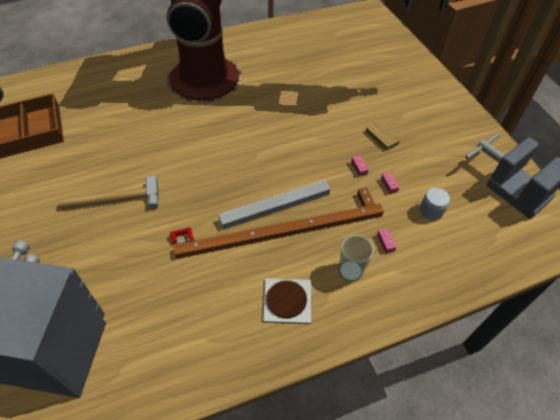

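The top view shows the rail running from (188,190) to (376,212). The stop is at its left end at (196,204), the bar runs from (223,230) to (330,228), and the red clamp is at (365,226). Next I'll segment these.

Run:
```python
from h import *
im=cv2.imread('pics/top0.png'); d=np.load('pics/top0.npy')
cv2.imwrite('pics/crop0.png',cv2.resize(im[170:260,170:400],None,fx=3.4,fy=3.4,interpolation=cv2.INTER_CUBIC))
hsv=cv2.cvtColor(im,cv2.COLOR_BGR2HSV)
for n,p in dict(rail=(280,201),stop=(196,208),bar=(280,229),table=(280,260),clamp=(365,231)).items(): print(n,hsv[p[1],p[0]],im[p[1],p[0]])
# height map
p=ctrl.camera_params('top'); v,u=np.mgrid[0:420,0:560]
n=cv2.undistortPoints(np.stack([u,v],-1).reshape(-1,1,2).astype(float),K(p),p['dist_coeffs']).reshape(420,560,2)
P=np.dstack([n[...,0]*d,n[...,1]*d,d])-p['t']; W=P@p['R']
print('bar',W[229,280],'table',W[260,280],'rail',W[201,280])
def rep(name,mask):
    mask=mask.astype(np.uint8); k,l,s,c=cv2.connectedComponentsWithStats(mask)
    for i in range(1,k):
        if s[i,4]>60:
            cnt=max(cv2.findContours((l==i).astype(np.uint8),0,1)[0],key=cv2.contourArea)
            print(name,s[i],cv2.minAreaRect(cnt))
roi=np.zeros((420,560),bool); roi[175:255,175:400]=1
H,S,V=[hsv[...,i].astype(int) for i in range(3)]
rep('bar',roi&(S<60)&(V>110))
rep('wood',roi&(H<15)&(S>120))
```

```text
rail [ 16 165 156] [ 55 108 156]
stop [ 16 172 151] [ 49 102 151]
bar [ 38   6 169] [165 169 168]
table [ 21 115 168] [ 92 145 168]
clamp [  3 245 155] [  6  19 155]
bar [0.54101143 0.01680278 0.02942494] table [ 0.46062383  0.01630158 -0.00288246] rail [0.61534972 0.01680618 0.02264327]
bar [ 223  222  107   15 1286] ((275.97918701171875, 228.74029541015625), (12.105047225952148, 106.31627655029297), 88.4306411743164)
wood [355 218  20  16 180] ((364.5, 225.5), (19.73543357849121, 14.178163528442383), 4.085616588592529)
```

View pics/crop0.png

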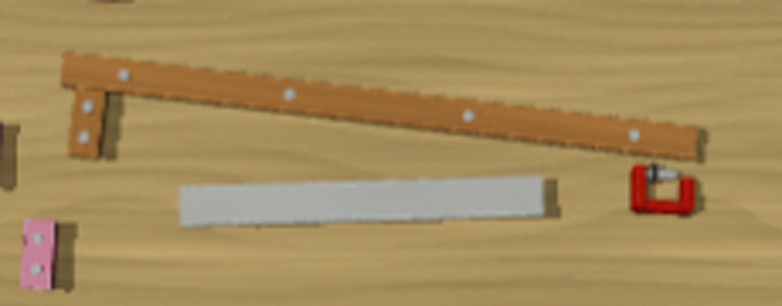

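```bash
cat > meas.py <<'E'
from h import *
def edge(mask,cols,side):
    pts=[]
    for c in cols:
        r=np.flatnonzero(mask[:,c])
        if len(r): pts.append((c, r.min()-.5 if side=='t' else r.max()+.5))
    return np.array(pts,float)
def lf(P):  # fit x=a+b*y robust
    x,y=P[:,0],P[:,1]; k=np.ones(len(x),bool)
    for _ in range(4):
        b,a=np.polyfit(y[k],x[k],1); r=x-a-b*y; k=abs(r)<.002
    return a,b,r[k].std()
def measure(im):
    hsv=cv2.cvtColor(im,cv2.COLOR_BGR2HSV); H,S,V=[hsv[...,i].astype(int) for i in range(3)]
    roi=np.zeros((420,560),bool); roi[175:255,175:390]=1
    big=lambda m:(lambda k,l,s,c:l==1+np.argmax(s[1:,4]))(*cv2.connectedComponentsWithStats(m.astype(np.uint8),connectivity=4))
    wood=big(roi&(H<19)&(H>7)&(S>140)&(V>110)); bar=big(roi&(S<60)&(V>110))
    return wood,bar
E
python3 - <<'E'
from meas import *
im=cv2.imread('pics/top0.png'); wood,bar=measure(im)
o=im.copy(); o[wood]=(0,255,0); o[bar]=(255,0,0); cv2.imwrite('pics/m0.png',cv2.resize(o[170:260,170:400],None,fx=3.4,fy=3.4,interpolation=cv2.INTER_NEAREST))
f=lf(ray('top',edge(wood,range(210,372),'b'),.022)); b=lf(ray('top',edge(wood,range(192,372),'t'),.022))
print('rail front',f,'back',b,'yaw',np.degrees(np.arctan(f[1])))
bf=lf(ray('top',edge(bar,range(226,328),'t'),.025)); bb=lf(ray('top',edge(bar,range(226,328),'b'),.025))
print('bar far',bf,'near',bb)
r,c=np.nonzero(bar); print('bar ends cols',[(rr,np.flatnonzero(bar[rr]).min()-.5,np.flatnonzero(bar[rr]).max()+.5) for rr in range(222,237) if bar[rr].any()])
for row in (202,206,210,213): 
    cc=np.flatnonzero(wood[row,:215]); 
    if len(cc): print('stop',row,cc.min(),cc.max(),ray('top',[(cc.min()-.5,row),(cc.max()+.5,row)],.022))
rr=np.flatnonzero(wood[:,196]); print(rr, ray('top',[(196,rr.max()+.5)],.022))
print('bar',ray('top',[(222.5,229),(329.5,229)],.025)); cc=np.flatnonzero(wood.any(0)); print(cc.min(),cc.max(),ray('top',[(cc.min()-.5,188),(cc.max()+.5,213)],.022))
E
```

```text
rail front (np.float64(0.6008927973765728), np.float64(0.1167303245986883), np.float64(0.0007778470914610804)) back (np.float64(0.6276831831174218), np.float64(0.11641563602122112), np.float64(0.0008273138068652953)) yaw 6.658023372888264
bar far (np.float64(0.5586285467440455), np.float64(-0.031149743546125937), np.float64(0.0007599253697854681)) near (np.float64(0.5270751248962243), np.float64(-0.031393589153053306), np.float64(0.000771187456465302))
bar ends cols [(222, np.float64(300.5), np.float64(328.5)), (223, np.float64(265.5), np.float64(329.5)), (224, np.float64(231.5), np.float64(329.5)), (225, np.float64(222.5), np.float64(329.5)), (226, np.float64(222.5), np.float64(329.5)), (227, np.float64(222.5), np.float64(329.5)), (228, np.float64(222.5), np.float64(329.5)), (229, np.float64(222.5), np.float64(329.5)), (230, np.float64(222.5), np.float64(329.5)), (231, np.float64(222.5), np.float64(329.5)), (232, np.float64(222.5), np.float64(329.5)), (233, np.float64(222.5), np.float64(329.5)), (234, np.float64(222.5), np.float64(305.5)), (235, np.float64(222.5), np.float64(266.5)), (236, np.float64(222.5), np.float64(232.5))]
stop 202 192 199 [[0.61223592 0.2511121  0.022     ]
 [0.61228346 0.22974733 0.022     ]]
stop 206 191 199 [[0.60157127 0.25357614 0.022     ]
 [0.60163563 0.22955712 0.022     ]]
stop 210 190 198 [[0.59092158 0.25604187 0.022     ]
 [0.59099708 0.23203453 0.022     ]]
stop 213 190 198 [[0.58295079 0.25588955 0.022     ]
 [0.58303452 0.23189674 0.022     ]]
[186 187 188 189 190 191 192 193 194 195 196 197 198 204 205 206 207 208
 211 212 213 214 215 216] [[0.57373089 0.238392   0.022     ]]
bar [[ 0.54081576  0.1674477   0.025     ]
 [ 0.54147452 -0.11305875  0.025     ]]
188 375 [[ 0.64968091  0.26262141  0.022     ]
 [ 0.58406087 -0.2362763   0.022     ]]
```

View pics/m0.png

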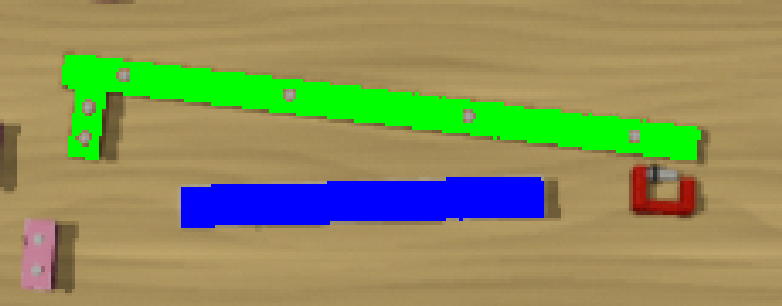

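```bash
cat >> h.py <<'E'
th=np.radians(-6.66)
ex=np.array([np.cos(th),np.sin(th),0]); ey=np.array([-np.sin(th),np.cos(th),0])
def go(pt):
    """shift in tool axes + turn to tool-down, z toward rail, for target pt"""
    o=ctrl.get_obs(); R=Ro.from_rotvec(o['tool_rot'])
    best=None
    for s in (1,-1):
        T=np.c_[[0,0,-1.],np.cross(s*ex,[0,0,-1.]),s*ex]
        r=(R.inv()*Ro.from_matrix(T)).as_rotvec(degrees=True)
        print('s',s,'turn',r.round(2))
    print('shift',R.inv().apply(np.asarray(pt)-o['tool_pos']).round(4))
    print('pos',o['tool_pos'].round(4),'rail coords',(o['tool_pos']@ex).round(4),(o['tool_pos']@ey).round(4),'axes\n',R.as_matrix().round(3))
E
python3 - <<'E'
from h import *
# bar center & push pt
a=np.array([-.0311,1])/np.hypot(.0311,1); n=np.array([a[1],-a[0]])
c=np.array([.5411,.0272]); 
for k in(-.075,.075): print(k,c+a*k-n*.015)
print('rail front X in rail frame',np.array([.6009,0,0])@ex,'bar R corner',np.array([.562,-.1127,0])@ex,'L',np.array([.5534,.1678,0])@ex)
go([.49,-.05,.12])
E
```

```text
-0.075 [ 0.52843862 -0.04823003]
0.075 [0.52377588 0.10169748]
rail front X in rail frame 0.5968450420985417 bar R corner 0.5712781915417647 L 0.530204580335087
s 1 turn [-14.07  -0.03   0.11]
s -1 turn [1.6593e+02 1.5000e-01 4.0000e-02]
shift [ 0.111  -0.4975  0.4761]
pos [0.2209 0.584  0.2302] rail coords 0.1517 0.6057 axes
 [[-0.001  0.354  0.935]
 [-0.002  0.935 -0.354]
 [-1.    -0.002 -0.   ]]
```

```bash
python3 -m handwheel '[0,0.07,-0.25,0.24,-7,0,0, 0,0.07,-0.25,0.24,-7,0,0, 0,0.07,-0.25,0.24,-7,0,0, 0,0.07,-0.25,0.24,-7,0,0, 0,0.07,-0.25,0.24,-7,0,0, 0,0.07,-0.25,0.24,-7,0,0, 0,0.07,-0.25,0.24,-7,0,0, 0,0.07,-0.25,0.24,-7,0,0, 0,0.111,-0.4975,0.476,-14.07,0,0, 0,0.111,-0.4975,0.476,-14.07,0,0, 0,0.111,-0.4975,0.476,-14.07,0,0, 0,0.111,-0.4975,0.476,-14.07,0,0]' 60
python3 -c "
from h import *
go([.49,-.05,.12])"
```

```text
t: 1.1
tool_pos: [0.4115, 0.1358, 0.1451]
tool_rot: [0.091, 1.569, -0.091]
contact_force: [0.4, 0.1, -0.4]
opening: 0.0001
s 1 turn [ 0.02  0.01 -0.01]
s -1 turn [-1.7998e+02  1.0000e-02  2.0000e-02]
shift [ 0.0251 -0.1755  0.0995]
pos [0.4115 0.1358 0.1451] rail coords 0.3929 0.1826 axes
 [[ 0.     0.116  0.993]
 [ 0.     0.993 -0.116]
 [-1.     0.     0.   ]]
```

```bash
python3 -m handwheel '[0,0.025,-0.1755,0.0995,0,0,0, 0,0.025,-0.1755,0.0995,0,0,0, 0,0.025,-0.1755,0.0995,0,0,0, 0,0.025,-0.1755,0.0995,0,0,0, 0,0.025,-0.1755,0.0995,0,0,0, 0,0.025,-0.1755,0.0995,0,0,0, 0,0.025,-0.1755,0.0995,0,0,0]'
python3 -c "
from h import *
go([.49,-.05,.011])
im,d=ctrl.get_image('wrist'); cv2.imwrite('pics/w1.png',im)"
```

```text
t: 1.68
tool_pos: [0.4897, -0.0497, 0.1198]
tool_rot: [0.095, 1.571, -0.094]
contact_force: [0.2, 0.1, -0.8]
opening: -0.0001
s 1 turn [-0.2  -0.11 -0.03]
s -1 turn [ 1.798e+02 -5.000e-02  1.700e-01]
shift [ 0.1088 -0.0004  0.0005]
pos [ 0.4897 -0.0497  0.1198] rail coords 0.4922 0.0075 axes
 [[-0.002  0.119  0.993]
 [ 0.001  0.993 -0.119]
 [-1.     0.001 -0.002]]
```

View pics/w1.png

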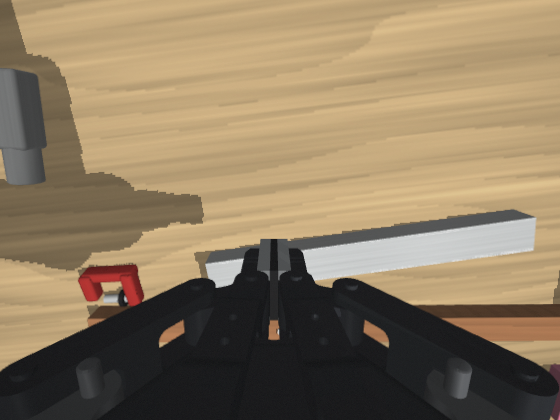

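The wrist view shows the shut fingers at about (275,260) in front of the tube, with the clamp at (112,285) well clear. I'll descend and approach.

```bash
python3 -m handwheel '[0,0.035,0,0,0,0,0, 0,0.07,0,0,0,0,0, 0,0.1,0,0,0,0,0, 0,0.109,0,0,0,0,0, 0,0.109,0,0,0,0,0, 0,0.109,0,0,0.01,0,0, 0,0.109,0,0.01,0,0,0, 0,0.109,0,0.018,0,0,0, 0,0.109,0,0.02,0,0,0, 0,0.109,0,0.02,0,0,0]'
cat > fr.py <<'E'
from h import *
import sys
o=ctrl.get_obs(); f=o['contact_force']; p=o['tool_pos']
print('t %.2f railX %.4f railY %.4f z %.4f  F norm %.2f along %.2f z %.2f'%(o['t'],p@ex,p@ey,p[2],f@ex,f@ey,f[2]))
E
python3 fr.py
```

```text
t: 2.57
tool_pos: [0.5122, -0.051, 0.0134]
tool_rot: [0.091, 1.565, -0.092]
contact_force: [0.6, 0.5, -0.1]
opening: -0.0002
t 2.57 railX 0.5146 railY 0.0087 z 0.0134  F norm 0.50 along 0.53 z -0.14
```

```bash
python3 -m handwheel '[0,0.001,0,0.001,0,0,0, 0,0.002,0,0.002,0,0,0, 0,0.002,0,0.003,0,0,0, 0,0.002,0,0.004,0,0,0, 0,0.002,0,0.005,0,0,0, 0,0.002,0,0.006,0,0,0, 0,0.002,0,0.007,0,0,0, 0,0.002,0,0.008,0,0,0, 0,0.002,0,0.009,0,0,0, 0,0.002,0,0.010,0,0,0, 0,0.002,0,0.011,0,0,0, 0,0.002,0,0.012,0,0,0]'
python3 fr.py
```

```text
t: 3.57
tool_pos: [0.5213, -0.0519, 0.0094]
tool_rot: [0.091, 1.57, -0.091]
contact_force: [-1.8, -0.8, 1.6]
opening: -0.0002
t 3.57 railX 0.5238 railY 0.0090 z 0.0094  F norm -1.69 along -1.04 z 1.59
```

```bash
python3 fr.py; python3 -m handwheel '[0,0,0,0.001,0,0,0, 0,0,0,0.002,0,0,0, 0,0,0,0.003,0,0,0, 0,0,0,0.004,0,0,0, 0,0,0,0.005,0,0,0, 0,0,0,0.006,0,0,0]'
python3 fr.py;  python3 -m handwheel '[0,0,0,0,0,0,0, 0,0,0,0,0,0,0]'; python3 fr.py
python3 - <<'E'
from h import *
im,d=ctrl.get_image('top'); cv2.imwrite('pics/t2.png',cv2.resize(im[170:260,170:400],None,fx=3.4,fy=3.4,interpolation=cv2.INTER_CUBIC)); cv2.imwrite('pics/t2f.png',im)
E
```

```text
t 3.57 railX 0.5238 railY 0.0090 z 0.0094  F norm -1.69 along -1.04 z 1.59
t: 4.07
tool_pos: [0.5277, -0.0526, 0.0095]
tool_rot: [0.091, 1.569, -0.091]
contact_force: [-2.6, 0.6, 0.6]
opening: 0.0
t 4.07 railX 0.5303 railY 0.0089 z 0.0095  F norm -2.62 along 0.34 z 0.60
t: 4.23
tool_pos: [0.528, -0.0527, 0.0095]
tool_rot: [0.091, 1.568, -0.091]
contact_force: [-0.4, 0.3, -0.9]
opening: -0.0001
t 4.23 railX 0.5305 railY 0.0089 z 0.0095  F norm -0.43 along 0.26 z -0.92
```

View pics/t2.png

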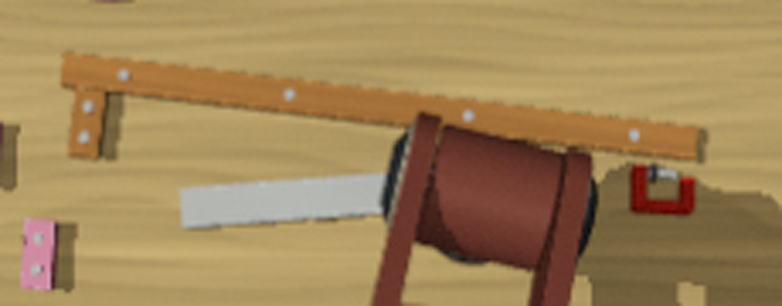

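The arm hides the right half, with only the tube's left part visible at (180–385,200). I'll get the skew from the visible edge and use the scene camera for the right corner.

Run:
```python
from meas import *
im=cv2.imread('pics/t2f.png'); wood,bar=measure(im)
f=(0.5968,)
for e in('t','b'):
    P=ray('top',edge(bar,range(226,280),e),.025); Q=np.c_[P@ex,P@ey]; print(e,lf(Q),len(Q))
im,d=ctrl.get_image('scene'); cv2.imwrite('pics/s2.png',cv2.resize(im[120:280,150:400],None,fx=3,fy=3,interpolation=cv2.INTER_CUBIC))
```

```text
t (np.float64(0.5744204247652046), np.float64(-0.1975925544802037), np.float64(0.0007674314619353595)) 54
b (np.float64(0.5410083914639086), np.float64(-0.1944399273103219), np.float64(0.0007770678377469099)) 54
```

View pics/s2.png

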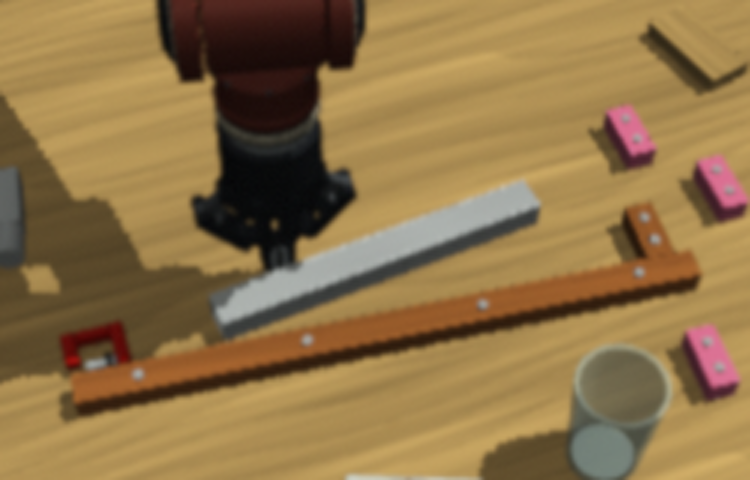

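The tube's right corner is now about 13 mm from the rail. I'll push a further 6 mm, then creep.

```bash
python3 -m handwheel '[0,0,0,0.0008,0,0,0, 0,0,0,0.0016,0,0,0, 0,0,0,0.0024,0,0,0, 0,0,0,0.0032,0,0,0, 0,0,0,0.004,0,0,0, 0,0,0,0.0048,0,0,0, 0,0,0,0.0054,0,0,0, 0,0,0,0.006,0,0,0]'
python3 fr.py
python3 - <<'E'
from meas import *
im,d=ctrl.get_image('scene'); cv2.imwrite('pics/s3.png',cv2.resize(im[180:270,160:360],None,fx=4,fy=4,interpolation=cv2.INTER_CUBIC))
E
```

```text
t: 5.0
tool_pos: [0.5337, -0.0533, 0.0095]
tool_rot: [0.091, 1.569, -0.091]
contact_force: [-1.7, 0.7, -0.2]
opening: -0.0001
t 5.00 railX 0.5363 railY 0.0090 z 0.0095  F norm -1.75 along 0.48 z -0.17
```

View pics/s3.png

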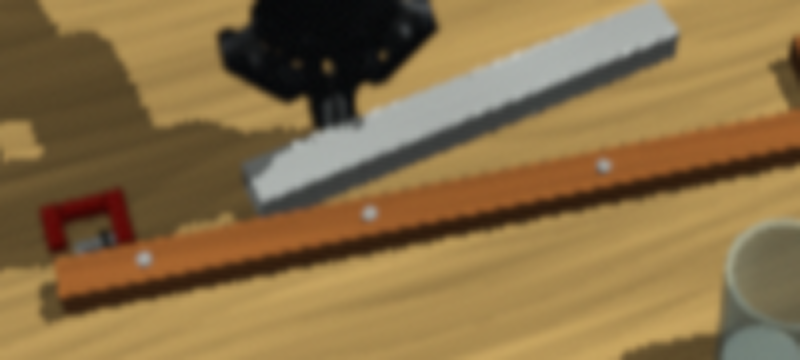

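The right corner at (262,212) is within a few mm of the rail's front edge. Now creeping.

```bash
python3 -m handwheel '[0,0,0,0.0004,0,0,0, 0,0,0,0.0008,0,0,0, 0,0,0,0.0012,0,0,0, 0,0,0,0.0016,0,0,0, 0,0,0,0.002,0,0,0]' | grep force; python3 fr.py
python3 -m handwheel '[0,0,0,0.0003,0,0,0, 0,0,0,0.0006,0,0,0, 0,0,0,0.0009,0,0,0, 0,0,0,0.0012,0,0,0]' | grep force; python3 fr.py
```

```text
contact_force: [-1.8, 0.9, 1.5]
t 5.47 railX 0.5382 railY 0.0089 z 0.0095  F norm -1.88 along 0.68 z 1.47
contact_force: [-1.2, -0.6, 0.3]
t 5.80 railX 0.5395 railY 0.0089 z 0.0096  F norm -1.13 along -0.76 z 0.29
```

```bash
python3 -m handwheel '[0,0,0,0.0004,0,0,0, 0,0,0,0.0008,0,0,0, 0,0,0,0.0012,0,0,0]' | grep force; python3 fr.py
```

```text
contact_force: [-1.6, 0.4, -0.3]
t 6.05 railX 0.5406 railY 0.0089 z 0.0095  F norm -1.68 along 0.25 z -0.27
```

```bash
python3 -m handwheel '[0,0,0,0.0004,0,0,0, 0,0,0,0.0008,0,0,0, 0,0,0,0.001,0,0,0]' | grep force; python3 fr.py
```

```text
contact_force: [-1.3, 0.1, -0.2]
t 6.30 railX 0.5417 railY 0.0089 z 0.0095  F norm -1.31 along -0.07 z -0.18
```

```bash
python3 -m handwheel '[0,0,0,0.0003,0,0,0, 0,0,0,0.0006,0,0,0]' | grep force; python3 fr.py
```

```text
contact_force: [-1.1, 0.7, 1.4]
t 6.47 railX 0.5422 railY 0.0089 z 0.0096  F norm -1.17 along 0.54 z 1.39
```

```bash
python3 -m handwheel '[0,0,0,0.0004,0,0,0, 0,0,0,0.0008,0,0,0, 0,0,0,0.001,0,0,0]' | grep force; python3 fr.py;  python3 - <<'E'
from meas import *
im,d=ctrl.get_image('scene'); cv2.imwrite('pics/s4.png',cv2.resize(im[200:260,180:300],None,fx=6,fy=6,interpolation=cv2.INTER_CUBIC))
im,d=ctrl.get_image('top')
wood,bar=measure(im)
for e in('t','b'):
    P=ray('top',edge(bar,range(226,275),e),.025); Q=np.c_[P@ex,P@ey]; print(e,lf(Q),len(Q))
E
```

```text
contact_force: [-4.9, 0.6, 2.2]
t 6.72 railX 0.5427 railY 0.0090 z 0.0095  F norm -4.93 along 0.03 z 2.17
t (np.float64(0.5875940412500883), np.float64(-0.2624661556000229), np.float64(0.0007659193420132358)) 49
b (np.float64(0.5541477407881328), np.float64(-0.2643926695751235), np.float64(0.0007801236708286364)) 49
```

View pics/s4.png

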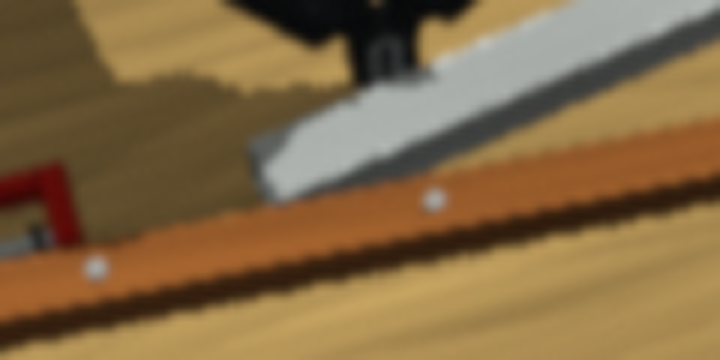

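The tube's corner meets the rail at about (280,200) in the crop, and the force has risen to 4.9 N. Building up the press.

```bash
python3 -m handwheel '[0,0,0,0.0002,0,0,0, 0,0,0,0.0003,0,0,0, 0,0,0,0.0003,0,0,0]' | grep force; python3 fr.py
```

```text
contact_force: [-5.9, 0.2, 2.7]
t 7.07 railX 0.5428 railY 0.0089 z 0.0094  F norm -5.87 along -0.47 z 2.74
```

```bash
python3 -m handwheel '[0,0,0,0.0002,0,0,0, 0,0,0,0.0002,0,0,0]' | grep force; python3 fr.py
```

```text
contact_force: [-6.3, 1.1, 3.3]
t 7.23 railX 0.5428 railY 0.0089 z 0.0094  F norm -6.39 along 0.41 z 3.32
```

```bash
python3 -m handwheel '[0,0,0,0.0003,0,0,0, 0,0,0,0.0006,0,0,0, 0,0,0,0.0006,0,0,0]' | grep force; python3 fr.py
```

```text
contact_force: [-8.2, 0.9, 6.1]
t 7.48 railX 0.5429 railY 0.0090 z 0.0094  F norm -8.29 along -0.05 z 6.09
```

```bash
python3 -m handwheel '[0,0,0,0.0003,0,0,0, 0,0,0,0.0004,0,0,0, 0,0,0,0.0004,0,0,0]' | grep force; python3 fr.py
```

```text
contact_force: [-9.3, 0.6, 5.9]
t 7.73 railX 0.5429 railY 0.0090 z 0.0093  F norm -9.32 along -0.53 z 5.94
```

```bash
python3 -m handwheel '[0,-0.0005,0,0.0003,0,0,0, 0,-0.0008,0,0.0003,0,0,0, 0,-0.0008,0,0.0003,0,0,0, 0,-0.0008,0,0.0003,0,0,0, 0,-0.0008,0,0.0003,0,0,0,0,-0.0008,0,0.0003,0,0,0]' | grep force; python3 fr.py
```

```text
contact_force: [-7.0, 1.5, 2.7]
t 8.23 railX 0.5432 railY 0.0092 z 0.0095  F norm -7.12 along 0.72 z 2.67
```

```bash
python3 -m handwheel '[0,-0.0005,0,0.0003,0,0,0, 0,-0.0008,0,0.0003,0,0,0, 0,-0.0008,0,0.0003,0,0,0, 0,-0.0008,0,0.0003,0,0,0, 0,-0.0008,0,0.0003,0,0,0,0,-0.0008,0,0.0003,0,0,0]' | grep force; python3 fr.py
```

```text
contact_force: [-5.2, 1.6, 0.1]
t 8.73 railX 0.5434 railY 0.0093 z 0.0098  F norm -5.39 along 0.97 z 0.12
```

The force is capped because the tube can pivot about the corner. I'll back off and shift outwards to press nearer the right end.

```bash
python3 -m handwheel '[0,0,0,-0.006,0,0,0, 0,0,-0.02,-0.006,0,0,0, 0,0,-0.04,-0.006,0,0,0, 0,0,-0.04,-0.006,0,0,0, 0,0,-0.04,-0.003,0,0,0, 0,0,-0.04,0,0,0,0, 0,0,-0.04,0.003,0,0,0, 0,0,-0.04,0.005,0,0,0, 0,0,-0.04,0.006,0,0,0, 0,0,-0.04,0.006,0,0,0]' | grep force; python3 fr.py
python3 - <<'E'
from meas import *
im,d=ctrl.get_image('scene'); cv2.imwrite('pics/s5.png',cv2.resize(im[200:260,180:300],None,fx=6,fy=6,interpolation=cv2.INTER_CUBIC))
E
```

```text
contact_force: [0.0, -0.9, -0.4]
t 9.57 railX 0.5517 railY -0.0307 z 0.0111  F norm 0.12 along -0.85 z -0.42
```

View pics/s5.png

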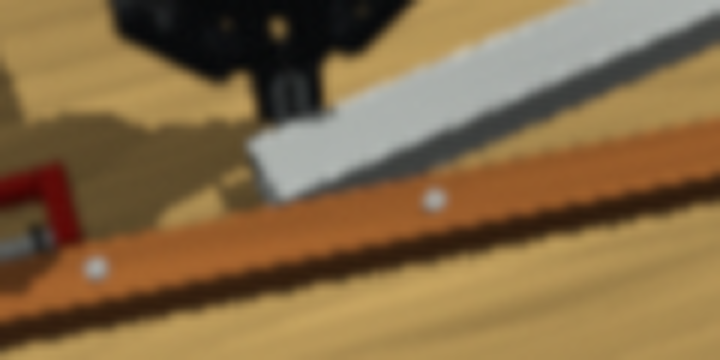

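The finger at (290,100) sits about 20 mm in from the right end, and the corner touches the rail. Creeping in.

```bash
python3 -m handwheel '[0,0,0,0.0005,0,0,0, 0,0,0,0.001,0,0,0]' | grep force; python3 fr.py
```

```text
contact_force: [-0.1, -0.5, -0.5]
t 9.78 railX 0.5522 railY -0.0309 z 0.0110  F norm 0.00 along -0.52 z -0.48
```

```bash
python3 -m handwheel '[0,0,0,0.0005,0,0,0, 0,0,0,0.001,0,0,0]' | grep force; python3 fr.py
```

```text
contact_force: [-0.5, 0.2, 0.7]
t 9.95 railX 0.5533 railY -0.0311 z 0.0111  F norm -0.53 along 0.19 z 0.68
```

```bash
python3 -m handwheel '[0,0,0,0.0005,0,0,0, 0,0,0,0.0008,0,0,0]' | grep force; python3 fr.py
```

```text
contact_force: [-3.0, 0.5, 3.0]
t 10.12 railX 0.5535 railY -0.0310 z 0.0110  F norm -3.03 along 0.16 z 2.98
```

```bash
python3 -m handwheel '[0,-0.0003,0,0.0004,0,0,0, 0,-0.0005,0,0.0008,0,0,0, 0,-0.0005,0,0.0008,0,0,0]' | grep force; python3 fr.py
```

```text
contact_force: [-6.1, 1.2, 2.0]
t 10.37 railX 0.5536 railY -0.0310 z 0.0110  F norm -6.22 along 0.45 z 2.04
```

```bash
python3 -m handwheel '[0,-0.0003,0,0.0004,0,0,0, 0,-0.0004,0,0.0006,0,0,0, 0,-0.0004,0,0.0006,0,0,0]' | grep force; python3 fr.py
```

```text
contact_force: [-6.1, 0.6, 1.7]
t 10.62 railX 0.5536 railY -0.0310 z 0.0111  F norm -6.11 along -0.14 z 1.72
```

```bash
python3 -m handwheel '[0,-0.0003,0,0.0002,0,0,0, 0,-0.0004,0,0.0003,0,0,0, 0,-0.0004,0,0.0003,0,0,0]' | grep force; python3 fr.py
```

```text
contact_force: [-5.8, -0.7, 0.5]
t 10.87 railX 0.5537 railY -0.0310 z 0.0112  F norm -5.67 along -1.38 z 0.47
```

```bash
python3 -m handwheel '[0,0,0,0.0003,0,0,0, 0,0,0,0.0006,0,0,0, 0,0,0,0.0008,0,0,0, 0,0,0,0.0008,0,0,0]' | grep force; python3 fr.py
```

```text
contact_force: [-8.1, -0.2, 3.2]
t 11.20 railX 0.5538 railY -0.0310 z 0.0111  F norm -7.98 along -1.14 z 3.19
```

```bash
python3 -m handwheel '[0,0,0,0.0003,0,0,0, 0,0,0,0.0005,0,0,0, 0,0,0,0.0005,0,0,0]' | grep force; python3 fr.py
```

```text
contact_force: [-10.6, 1.1, 3.8]
t 11.45 railX 0.5538 railY -0.0310 z 0.0110  F norm -10.64 along -0.09 z 3.78
```

Pressed at 10.6 N against a drag of about 2 N. I'll hold for a moment.

```bash
python3 -m handwheel '[0,0,0,0.0002,0,0,0, 0,0,0,0.0002,0,0,0,0,0,0,0.0002,0,0,0]' | grep force; python3 fr.py;python3 -m handwheel '[0,0,0,0,0,0,0, 0,0,0,0,0,0,0,0,0,0,0,0,0,0]' | grep force; python3 fr.py
python3 - <<'E'
from meas import *
im,d=ctrl.get_image('top')
wood,bar=measure(im)
for e in('t','b'):
    P=ray('top',edge(bar,range(226,275),e),.025); Q=np.c_[P@ex,P@ey]; print(e,lf(Q),len(Q))
cols=np.flatnonzero(bar.any(0)); P=ray('top',[(cols.min()-.5,np.flatnonzero(bar[:,cols.min()]).mean())],.025); print(P@ex,P@ey)
E
```

```text
contact_force: [-10.5, 0.2, 4.7]
t 11.70 railX 0.5538 railY -0.0310 z 0.0110  F norm -10.45 along -1.05 z 4.72
contact_force: [-10.8, 0.8, 5.3]
t 11.95 railX 0.5539 railY -0.0309 z 0.0110  F norm -10.80 along -0.44 z 5.33
t (np.float64(0.5884697969664845), np.float64(-0.25419268310014487), np.float64(0.0007799998956582375)) 49
b (np.float64(0.5548920749139857), np.float64(-0.25441495326495694), np.float64(0.0007739812350156754)) 49
[0.5242623] [0.22987635]
```

Right end is pressed home. Now moving to the left outer third.

```bash
python3 -m handwheel '[0,0,0,-0.036,0,0,0, 0,0,0,-0.072,0,0,0, 0,0,0.03,-0.072,0,0,0, 0,0,0.07,-0.072,0,0,0, 0,0,0.11,-0.072,0,0,0, 0,0,0.15,-0.072,0,0,0, 0,0,0.189,-0.072,0,0,0, 0,0,0.189,-0.072,0,0,0, 0,0.001,0.189,-0.069,0,0,0, 0,0.001,0.189,-0.066,0,0,0, 0,0.001,0.189,-0.064,0,0,0, 0,0.001,0.189,-0.063,0,0,0]' | grep force; python3 fr.py
```

```text
contact_force: [-0.3, 0.8, 0.7]
t 13.00 railX 0.4952 railY 0.1568 z 0.0115  F norm -0.35 along 0.73 z 0.70
```

```bash
python3 -m handwheel '[0,0,0,0.001,0,0,0, 0,0,0,0.002,0,0,0, 0,0,0,0.003,0,0,0, 0,0,0,0.004,0,0,0, 0,0,0,0.005,0,0,0, 0,0,0,0.006,0,0,0, 0,0,0,0.0072,0,0,0, 0,0,0,0.0085,0,0,0, 0,0,0,0.01,0,0,0, 0,0,0,0.0115,0,0,0, 0,0,0,0.013,0,0,0, 0,0,0,0.0145,0,0,0]' | grep force; python3 fr.py
python3 -m handwheel '[0,0,0,0.0015,0,0,0, 0,0,0,0.003,0,0,0, 0,0,0,0.0045,0,0,0, 0,0,0,0.006,0,0,0, 0,0,0,0.0075,0,0,0, 0,0,0,0.009,0,0,0, 0,0,0,0.0105,0,0,0, 0,0,0,0.012,0,0,0, 0,0,0,0.0135,0,0,0, 0,0,0,0.015,0,0,0]' | grep force; python3 fr.py
python3 - <<'E'
from meas import *
im,d=ctrl.get_image('top'); cv2.imwrite('pics/t6.png',cv2.resize(im[170:260,170:400],None,fx=3.4,fy=3.4,interpolation=cv2.INTER_CUBIC))
E
```

```text
contact_force: [-2.1, 1.0, 0.8]
t 14.00 railX 0.5084 railY 0.1580 z 0.0112  F norm -2.22 along 0.73 z 0.82
contact_force: [-0.2, 0.4, -1.6]
t 14.83 railX 0.5240 railY 0.1579 z 0.0114  F norm -0.24 along 0.41 z -1.62
```

View pics/t6.png

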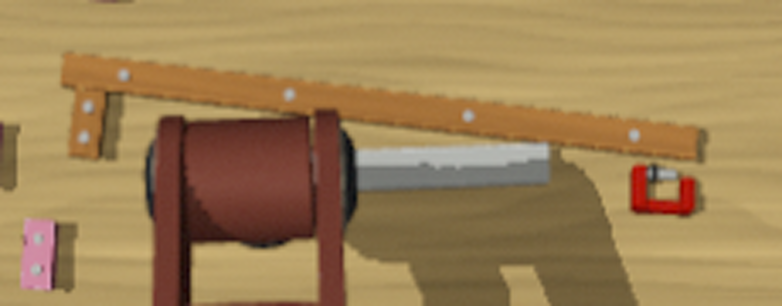

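The tube is now skewed by about half as much, with its right end at (548,145) still near the rail. I'll continue.

```bash
python3 -m handwheel '[0,0,0,0.0012,0,0,0, 0,0,0,0.0024,0,0,0, 0,0,0,0.0036,0,0,0, 0,0,0,0.0048,0,0,0, 0,0,0,0.006,0,0,0, 0,0,0,0.0072,0,0,0, 0,0,0,0.0084,0,0,0, 0,0,0,0.0096,0,0,0, 0,0,0,0.0108,0,0,0, 0,0,0,0.012,0,0,0, 0,0,0,0.013,0,0,0, 0,0,0,0.014,0,0,0]' | grep force; python3 fr.py
python3 - <<'E'
from meas import *
im,d=ctrl.get_image('top'); cv2.imwrite('pics/t7f.png',im);cv2.imwrite('pics/t7.png',cv2.resize(im[170:260,170:400],None,fx=3.4,fy=3.4,interpolation=cv2.INTER_CUBIC))
im,d=ctrl.get_image('scene'); cv2.imwrite('pics/s7.png',cv2.resize(im[170:270,170:390],None,fx=3.6,fy=3.6,interpolation=cv2.INTER_CUBIC))
E
```

```text
contact_force: [-2.3, 0.2, 0.6]
t 15.88 railX 0.5379 railY 0.1579 z 0.0114  F norm -2.27 along -0.06 z 0.57
```

View pics/s7.png

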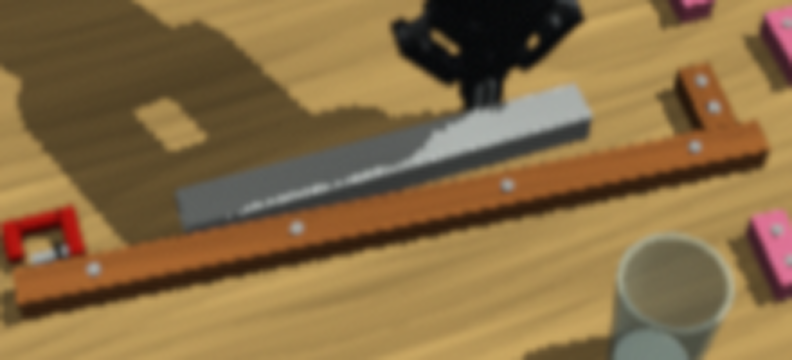

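View pics/t7.png

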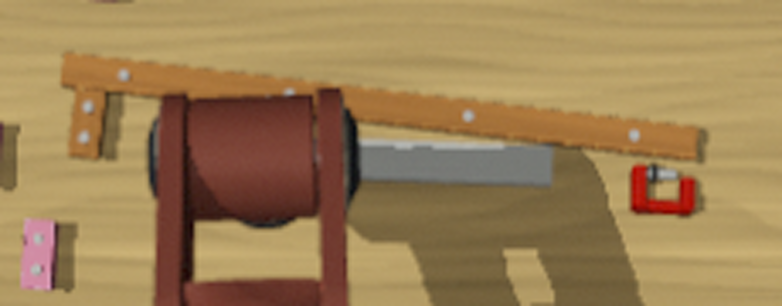

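Skew is about 5°, with the right end close to the rail and the left still open at (590,130). About 17 mm to go.

```bash
python3 -m handwheel '[0,0,0,0.0009,0,0,0, 0,0,0,0.0018,0,0,0, 0,0,0,0.0027,0,0,0, 0,0,0,0.0036,0,0,0, 0,0,0,0.0045,0,0,0, 0,0,0,0.0054,0,0,0, 0,0,0,0.0063,0,0,0, 0,0,0,0.0072,0,0,0, 0,0,0,0.0081,0,0,0, 0,0,0,0.009,0,0,0, 0,0,0,0.0098,0,0,0, 0,0,0,0.0105,0,0,0]' | grep force; python3 fr.py
python3 - <<'E'
from meas import *
im,d=ctrl.get_image('scene'); cv2.imwrite('pics/s8f.png',im); cv2.imwrite('pics/s8.png',cv2.resize(im[170:270,170:390],None,fx=3.6,fy=3.6,interpolation=cv2.INTER_CUBIC))
E
```

```text
contact_force: [-1.7, 1.0, 0.7]
t 16.98 railX 0.5484 railY 0.1579 z 0.0114  F norm -1.80 along 0.84 z 0.74
```

View pics/s8.png

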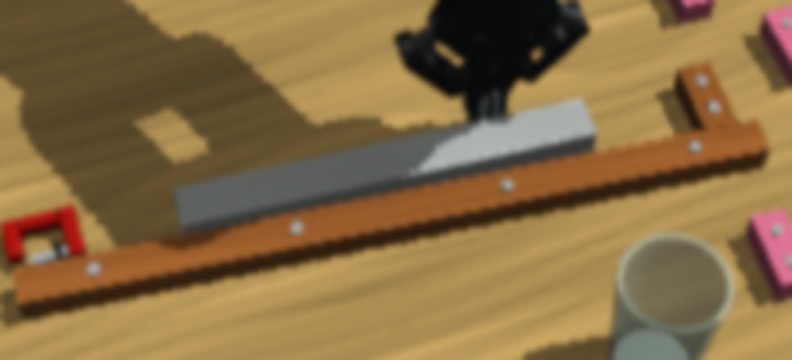

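```bash
python3 -m handwheel '[0,0,0,0.0006,0,0,0, 0,0,0,0.0012,0,0,0, 0,0,0,0.0018,0,0,0, 0,0,0,0.0024,0,0,0, 0,0,0,0.003,0,0,0, 0,0,0,0.0035,0,0,0, 0,0,0,0.004,0,0,0]' | grep force; python3 fr.py
```

```text
contact_force: [-2.2, 0.5, 2.3]
t 17.62 railX 0.5524 railY 0.1579 z 0.0115  F norm -2.24 along 0.23 z 2.26
```

```bash
python3 -m handwheel '[0,0,0,0.0004,0,0,0, 0,0,0,0.0008,0,0,0, 0,0,0,0.0012,0,0,0]' | grep force; python3 fr.py
```

```text
contact_force: [-2.5, -0.2, 1.8]
t 17.87 railX 0.5535 railY 0.1579 z 0.0114  F norm -2.50 along -0.54 z 1.83
```

```bash
python3 -m handwheel '[0,0,0,0.0004,0,0,0, 0,0,0,0.0008,0,0,0, 0,0,0,0.001,0,0,0]' | grep force; python3 fr.py
```

```text
contact_force: [-2.2, 0.8, 1.2]
t 18.12 railX 0.5546 railY 0.1579 z 0.0114  F norm -2.31 along 0.55 z 1.18
```

```bash
python3 -m handwheel '[0,0,0,0.0003,0,0,0, 0,0,0,0.0006,0,0,0, 0,0,0,0.0009,0,0,0]' | grep force; python3 fr.py
```

```text
contact_force: [-2.8, 0.6, 1.1]
t 18.37 railX 0.5554 railY 0.1579 z 0.0115  F norm -2.88 along 0.31 z 1.13
```

```bash
python3 -m handwheel '[0,0,0,0.0003,0,0,0, 0,0,0,0.0006,0,0,0]' | grep force; python3 fr.py
```

```text
contact_force: [-2.6, 1.5, 1.2]
t 18.53 railX 0.5560 railY 0.1579 z 0.0114  F norm -2.74 along 1.16 z 1.25
```

```bash
python3 -m handwheel '[0,0,0,0.0003,0,0,0, 0,0,0,0.0006,0,0,0]' | grep force; python3 fr.py;python3 - <<'E'
from meas import *
im,d=ctrl.get_image('scene'); cv2.imwrite('pics/s9f.png',im); cv2.imwrite('pics/s9.png',cv2.resize(im[170:270,170:390],None,fx=3.6,fy=3.6,interpolation=cv2.INTER_CUBIC))
E
```

```text
contact_force: [-2.3, 1.4, 1.5]
t 18.70 railX 0.5566 railY 0.1579 z 0.0114  F norm -2.42 along 1.11 z 1.45
```

View pics/s9.png

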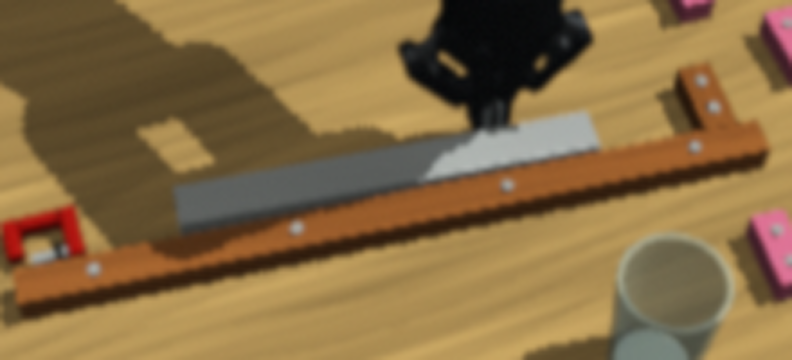

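Almost flush along its length, with only a sliver left. I'll keep creeping.

```bash
python3 -m handwheel '[0,0,0,0.0003,0,0,0, 0,0,0,0.0006,0,0,0, 0,0,0,0.0009,0,0,0]' | grep force; python3 fr.py
```

```text
contact_force: [-2.5, 0.2, 1.8]
t 19.00 railX 0.5575 railY 0.1579 z 0.0114  F norm -2.55 along -0.06 z 1.81
```

```bash
python3 -m handwheel '[0,0,0,0.0003,0,0,0, 0,0,0,0.0006,0,0,0]' | grep force; python3 fr.py
```

```text
contact_force: [-5.9, 1.0, 5.2]
t 19.17 railX 0.5575 railY 0.1579 z 0.0114  F norm -5.97 along 0.35 z 5.23
```

```bash
python3 -m handwheel '[0,0,0,0.0003,0,0,0, 0,0,0,0.0006,0,0,0]' | grep force; python3 fr.py
```

```text
contact_force: [-6.5, 1.4, 4.0]
t 19.33 railX 0.5575 railY 0.1579 z 0.0112  F norm -6.64 along 0.65 z 3.99
```

```bash
python3 -m handwheel '[0,0,0,0.0003,0,0,0, 0,0,0,0.0006,0,0,0, 0,0,0,0.0006,0,0,0]' | grep force; python3 fr.py
```

```text
contact_force: [-8.7, 1.2, 7.1]
t 19.58 railX 0.5575 railY 0.1579 z 0.0112  F norm -8.82 along 0.17 z 7.07
```

```bash
python3 -m handwheel '[0,-0.0002,0,0.0003,0,0,0, 0,-0.0003,0,0.0005,0,0,0, 0,-0.0003,0,0.0005,0,0,0, 0,-0.0003,0,0.0005,0,0,0]' | grep force; python3 fr.py
```

```text
contact_force: [-9.7, 1.2, 6.5]
t 19.92 railX 0.5575 railY 0.1579 z 0.0113  F norm -9.77 along 0.06 z 6.49
```

```bash
python3 -m handwheel '[0,-0.0001,0,0.0002,0,0,0, 0,-0.0002,0,0.0004,0,0,0, 0,-0.0002,0,0.0004,0,0,0, 0,-0.0002,0,0.0004,0,0,0]' | grep force; python3 fr.py
```

```text
contact_force: [-6.9, 0.2, 4.2]
t 20.25 railX 0.5583 railY 0.1576 z 0.0113  F norm -6.86 along -0.56 z 4.24
```

```bash
python3 -m handwheel '[0,0,0,0.0003,0,0,0, 0,0,0,0.0005,0,0,0, 0,0,0,0.0005,0,0,0]' | grep force; python3 fr.py
```

```text
contact_force: [-10.0, -0.9, 6.5]
t 20.50 railX 0.5583 railY 0.1575 z 0.0113  F norm -9.87 along -2.09 z 6.54
```

```bash
python3 -m handwheel '[0,-0.0002,0,0.0003,0,0,0, 0,-0.0003,0,0.0005,0,0,0, 0,-0.0003,0,0.0005,0,0,0]' | grep force; python3 fr.py
python3 - <<'E'
from meas import *
im,d=ctrl.get_image('scene'); cv2.imwrite('pics/s10f.png',im); cv2.imwrite('pics/s10.png',cv2.resize(im[190:250,200:350],None,fx=5.3,fy=5.3,interpolation=cv2.INTER_CUBIC))
E
```

```text
contact_force: [-9.3, -0.8, 4.1]
t 20.75 railX 0.5588 railY 0.1573 z 0.0113  F norm -9.17 along -1.84 z 4.15
```

View pics/s10.png

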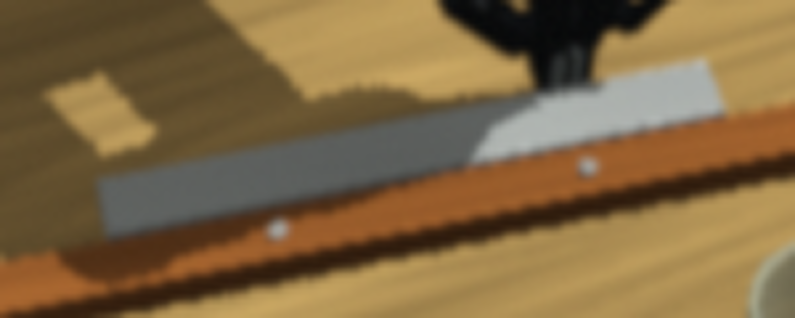

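```bash
cat > gap.py <<'E'
from meas import *
import sys
def gap(im,name='scene',show=True):
    hsv=cv2.cvtColor(im,cv2.COLOR_BGR2HSV); H,S,V=[hsv[...,i].astype(int) for i in range(3)]
    m=((S<70)&(V>75)).astype(np.uint8)
    # sample along rail coords: for each Y, scan X on plane z=.025 for steel
    out=[]
    p=ctrl.camera_params(name)
    for Y in np.arange(-.06,.31,.01):
        X=np.arange(.55,.615,.0005); W=X[:,None]*ex+Y*ey+[0,0,.025]
        rv=cv2.Rodrigues(np.array(p['R']))[0]
        px=cv2.projectPoints(W,rv,np.array(p['t']),K(p),np.array(p['dist_coeffs']))[0].reshape(-1,1,2).astype(np.float32)
        s=cv2.remap(S.astype(np.float32),px,None,cv2.INTER_LINEAR).ravel()
        k=np.flatnonzero(s<80)
        if len(k): out.append((Y,X[k.max()],X[k.min()]))
    return np.array(out)
if __name__=='__main__':
    g=gap(cv2.imread(sys.argv[1])); print('\n'.join('%.3f far %.4f near %.4f'%tuple(r) for r in g))
E
python3 gap.py pics/s10f.png
```

```text
-0.050 far 0.5990 near 0.5660
-0.040 far 0.5990 near 0.5655
-0.030 far 0.5990 near 0.5660
-0.020 far 0.5990 near 0.5660
-0.010 far 0.5990 near 0.5660
0.000 far 0.5990 near 0.5660
0.010 far 0.5990 near 0.5660
0.020 far 0.5990 near 0.5660
0.030 far 0.5990 near 0.5665
0.040 far 0.5990 near 0.5660
0.050 far 0.5990 near 0.5660
0.060 far 0.5990 near 0.5660
0.070 far 0.5985 near 0.5660
0.080 far 0.5985 near 0.5660
0.090 far 0.5985 near 0.5660
0.100 far 0.5980 near 0.5660
0.110 far 0.5990 near 0.5660
0.120 far 0.5990 near 0.5660
0.130 far 0.5990 near 0.5670
0.140 far 0.5990 near 0.5670
0.150 far 0.5995 near 0.5500
0.160 far 0.5990 near 0.5500
0.170 far 0.5990 near 0.5500
0.180 far 0.5990 near 0.5665
0.190 far 0.5990 near 0.5665
0.200 far 0.5995 near 0.5665
0.210 far 0.5995 near 0.5665
0.220 far 0.5990 near 0.5665
```

The far edge lies at X = 0.599 ± 0.0005 along the whole length, so it is parallel to the rail. I'll hold the left press.

```bash
python3 -m handwheel '[0,0,0,0.0002,0,0,0, 0,0,0,0.0003,0,0,0, 0,0,0,0.0003,0,0,0, 0,0,0,0.0003,0,0,0]' | grep force; python3 fr.py;python3 -m handwheel '[0,0,0,0.0002,0,0,0, 0,0,0,0.0003,0,0,0, 0,0,0,0.0003,0,0,0, 0,0,0,0.0003,0,0,0]' | grep force; python3 fr.py
```

```text
contact_force: [-10.1, -1.6, 5.3]
t 21.13 railX 0.5588 railY 0.1573 z 0.0113  F norm -9.81 along -2.73 z 5.33
contact_force: [-11.0, -0.8, 6.2]
t 21.47 railX 0.5588 railY 0.1573 z 0.0113  F norm -10.80 along -2.06 z 6.18
```

The left press held at 10.8 N with no movement. Next I'll check clearances for the end push.

Run:
```python
from meas import *
im=cv2.imread('pics/top0.png'); hsv=cv2.cvtColor(im,cv2.COLOR_BGR2HSV); H,S,V=[hsv[...,i].astype(int) for i in range(3)]
m=(H<9)&(S>190)&(V>70); m[:,:340]=0;m[:,390:]=0;m[:200]=0;m[250:]=0
r,c=np.nonzero(m); P=ray('top',np.c_[c,r],.015); print('clamp X',(P@ex).min(),(P@ex).max(),'Y',(P@ey).min(),(P@ey).max())
# bar ends from scene
im=cv2.imread('pics/s10f.png'); S=cv2.cvtColor(im,cv2.COLOR_BGR2HSV)[...,1].astype(np.float32)
p=ctrl.camera_params('scene'); rv=cv2.Rodrigues(np.array(p['R']))[0]
for X in(.578,.583,.590):
    Y=np.arange(-.09,.26,.0005); W=Y[:,None]*ey+X*ex+[0,0,.025]
    px=cv2.projectPoints(W,rv,np.array(p['t']),K(p),np.array(p['dist_coeffs']))[0].reshape(-1,1,2).astype(np.float32)
    s=cv2.remap(S,px,None,cv2.INTER_LINEAR).ravel(); k=np.flatnonzero(s<80); print(X,Y[k.min()],Y[k.max()])
# stop face in rail Y from top
print('stop inner',(ray('top',[(199.5,206),(198.5,210.5),(198.5,213)],.022)@ey))
```

```text
clamp X 0.5522820531733239 0.5872421797284149 Y -0.16628963052901996 -0.11773895972338314
0.578 -0.05699999999999997 0.22500000000000028
0.583 -0.05749999999999997 0.22500000000000028
0.59 -0.05749999999999997 0.22450000000000028
stop inner [0.29778414 0.29883402 0.29795066]
```

```bash
python3 -m handwheel '[0,0,0,-0.006,0,0,0, 0,-0.01,0,-0.012,0,0,0, 0,-0.04,0,-0.012,0,0,0, 0,-0.06,-0.02,-0.012,0,0,0, 0,-0.06,-0.06,-0.012,0,0,0, 0,-0.06,-0.1,-0.005,0,0,0, 0,-0.06,-0.14,0,0,0,0, 0,-0.06,-0.18,0.005,0,0,0, 0,-0.06,-0.215,0.01,0,0,0, 0,-0.06,-0.244,0.018,0,0,0, 0,-0.06,-0.244,0.018,0,0,0, 0,-0.06,-0.244,0.018,0,0,0]' | grep force; python3 fr.py; python3 -c "
from h import *
go([.5,0,0])"
```

```text
contact_force: [0.2, 0.8, 0.4]
t 22.47 railX 0.5807 railY -0.0879 z 0.0727  F norm 0.13 along 0.83 z 0.39
s 1 turn [-0.17  0.13  0.04]
s -1 turn [ 1.7983e+02  6.0000e-02 -2.1000e-01]
shift [ 0.0724  0.1457 -0.0847]
pos [ 0.5666 -0.1547  0.0727] rail coords 0.5807 -0.0879 axes
 [[ 0.002  0.119  0.993]
 [-0.001  0.993 -0.119]
 [-1.    -0.001  0.002]]
```

```bash
python3 -m handwheel '[0,0.03,0,0,0,0,0, 0,0.05,0,0,0,0,0, 0,0.061,0,0,0,0,0, 0,0.061,0,0,0,0,0, 0,0.061,0.003,0,0,0,0, 0,0.061,0.007,0,0,0,0, 0,0.061,0.01,0,0,0,0, 0,0.061,0.01,0,0,0,0]' | grep force; python3 fr.py
python3 - <<'E'
from meas import *
im,d=ctrl.get_image('scene'); cv2.imwrite('pics/s11f.png',im); cv2.imwrite('pics/s11.png',cv2.resize(im[170:270,170:390],None,fx=3.6,fy=3.6,interpolation=cv2.INTER_CUBIC))
E
```

```text
contact_force: [-0.9, -0.6, -0.3]
t 23.13 railX 0.5809 railY -0.0754 z 0.0128  F norm -0.81 along -0.69 z -0.34
```

View pics/s11.png

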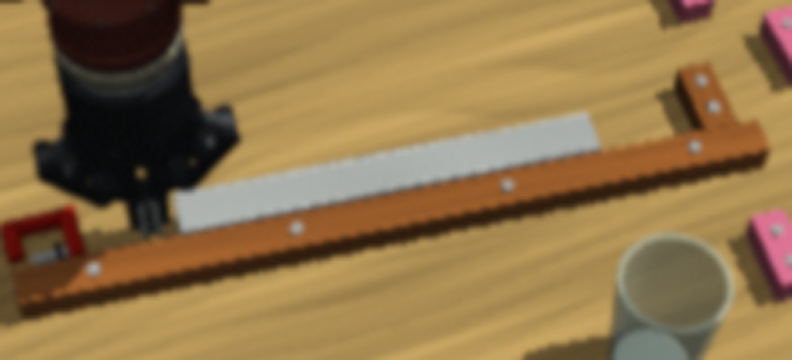

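The tube lies flush on the rail, and the finger at (150,215) sits between the tube's end and the clamp without touching the clamp. Now sliding.

```bash
python3 -m handwheel '[0,0,0.001,0,0,0,0, 0,0,0.002,0,0,0,0, 0,0,0.003,0,0,0,0, 0,0,0.004,0,0,0,0, 0,0,0.005,0,0,0,0, 0,0,0.006,0,0,0,0, 0,0,0.007,0,0,0,0, 0,0,0.008,0,0,0,0, 0,0,0.0092,0,0,0,0, 0,0,0.0104,0,0,0,0, 0,0,0.0116,0,0,0,0, 0,0,0.0128,0,0,0,0]' | grep force; python3 fr.py
python3 -m handwheel '[0,0,0.0012,0,0,0,0, 0,0,0.0024,0,0,0,0, 0,0,0.0036,0,0,0,0, 0,0,0.0048,0,0,0,0, 0,0,0.006,0,0,0,0, 0,0,0.0072,0,0,0,0, 0,0,0.0084,0,0,0,0, 0,0,0.0096,0,0,0,0, 0,0,0.0108,0,0,0,0, 0,0,0.012,0,0,0,0, 0,0,0.0132,0,0,0,0, 0,0,0.0144,0,0,0,0]' | grep force; python3 fr.py
python3 - <<'E'
from meas import *
im,d=ctrl.get_image('scene'); cv2.imwrite('pics/s12f.png',im)
E
python3 gap.py pics/s12f.png | awk 'NR%3==0'
```

```text
contact_force: [-0.6, -2.4, 0.3]
t 24.18 railX 0.5798 railY -0.0632 z 0.0112  F norm -0.35 along -2.42 z 0.31
contact_force: [-0.3, -1.4, 0.1]
t 25.18 railX 0.5798 railY -0.0487 z 0.0112  F norm -0.12 along -1.45 z 0.07
-0.040 far 0.5895 near 0.5500
-0.010 far 0.5985 near 0.5500
0.020 far 0.5985 near 0.5655
0.050 far 0.5990 near 0.5655
0.080 far 0.5995 near 0.5655
0.110 far 0.5990 near 0.5655
0.140 far 0.5990 near 0.5655
0.170 far 0.5990 near 0.5660
0.200 far 0.5995 near 0.5665
0.230 far 0.5990 near 0.5665
```

Still flush. Finger Y is −0.049 and the expected end is about +0.003, so I'll continue for 40 mm.

```bash
python3 -m handwheel '[0,0,0.0012,0,0,0,0, 0,0,0.0024,0,0,0,0, 0,0,0.0036,0,0,0,0, 0,0,0.0048,0,0,0,0, 0,0,0.006,0,0,0,0, 0,0,0.0072,0,0,0,0, 0,0,0.0084,0,0,0,0, 0,0,0.0096,0,0,0,0, 0,0,0.0108,0,0,0,0, 0,0,0.012,0,0,0,0, 0,0,0.0132,0,0,0,0, 0,0,0.0144,0,0,0,0]' | grep force; python3 fr.py
python3 -m handwheel '[0,0,0.0012,0,0,0,0, 0,0,0.0024,0,0,0,0, 0,0,0.0036,0,0,0,0, 0,0,0.0048,0,0,0,0, 0,0,0.006,0,0,0,0, 0,0,0.0072,0,0,0,0, 0,0,0.0084,0,0,0,0, 0,0,0.0096,0,0,0,0, 0,0,0.0108,0,0,0,0, 0,0,0.012,0,0,0,0, 0,0,0.0132,0,0,0,0, 0,0,0.0144,0,0,0,0]' | grep force; python3 fr.py
python3 - <<'E'
from meas import *
im,d=ctrl.get_image('scene'); cv2.imwrite('pics/s13f.png',im); cv2.imwrite('pics/s13.png',cv2.resize(im[170:270,170:390],None,fx=3.6,fy=3.6,interpolation=cv2.INTER_CUBIC))
E
python3 gap.py pics/s13f.png | awk 'NR%3==0'
```

```text
contact_force: [-0.2, -1.9, -0.0]
t 26.23 railX 0.5798 railY -0.0344 z 0.0112  F norm 0.02 along -1.86 z -0.04
contact_force: [0.8, -2.1, -0.5]
t 27.23 railX 0.5798 railY -0.0199 z 0.0112  F norm 1.00 along -1.95 z -0.53
-0.030 far 0.5625 near 0.5500
0.000 far 0.5985 near 0.5500
0.030 far 0.5990 near 0.5655
0.060 far 0.5985 near 0.5655
0.090 far 0.5990 near 0.5655
0.120 far 0.5990 near 0.5660
0.150 far 0.5990 near 0.5660
0.180 far 0.5990 near 0.5660
0.210 far 0.5990 near 0.5665
0.240 far 0.5990 near 0.5665
0.270 far 0.5995 near 0.5665
```

View pics/s13.png

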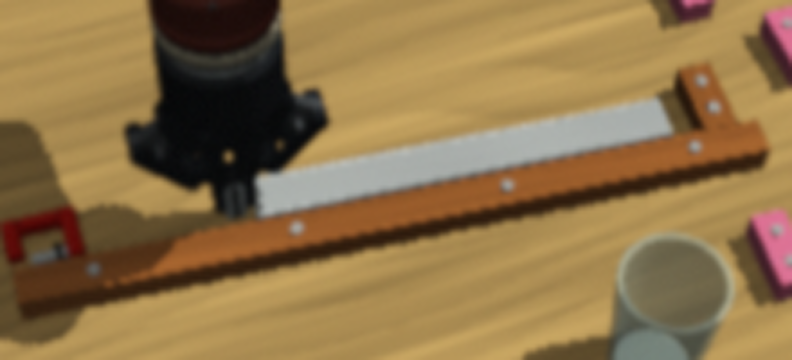

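The tube's left end at (668,118) is about 20 mm from the stop at (700,115). I'll move 14 mm and then creep.

```bash
python3 -m handwheel '[0,0,0.0012,0,0,0,0, 0,0,0.0024,0,0,0,0, 0,0,0.0036,0,0,0,0, 0,0,0.0048,0,0,0,0, 0,0,0.006,0,0,0,0, 0,0,0.0072,0,0,0,0, 0,0,0.0084,0,0,0,0, 0,0,0.0096,0,0,0,0, 0,0,0.0107,0,0,0,0, 0,0,0.0118,0,0,0,0, 0,0,0.0128,0,0,0,0, 0,0,0.0137,0,0,0,0]' | grep force; python3 fr.py
python3 - <<'E'
from meas import *
im,d=ctrl.get_image('scene'); cv2.imwrite('pics/s14f.png',im); cv2.imwrite('pics/s14.png',cv2.resize(im[170:230,320:400],None,fx=8,fy=8,interpolation=cv2.INTER_CUBIC))
S=cv2.cvtColor(im,cv2.COLOR_BGR2HSV)[...,1].astype(np.float32)
p=ctrl.camera_params('scene'); rv=cv2.Rodrigues(np.array(p['R']))[0]
for X in(.575,.583,.590):
    Y=np.arange(0.05,.31,.0005); W=Y[:,None]*ey+X*ex+[0,0,.025]
    px=cv2.projectPoints(W,rv,np.array(p['t']),K(p),np.array(p['dist_coeffs']))[0].reshape(-1,1,2).astype(np.float32)
    s=cv2.remap(S,px,None,cv2.INTER_LINEAR).ravel(); k=np.flatnonzero(s<80); print(X,Y[k.min()],Y[k.max()])
E
```

```text
contact_force: [0.3, -2.4, -1.0]
t 28.28 railX 0.5798 railY -0.0063 z 0.0112  F norm 0.60 along -2.31 z -0.98
0.575 0.05 0.2915000000000002
0.583 0.05 0.3095000000000002
0.59 0.05 0.2905000000000002
```

View pics/s14.png

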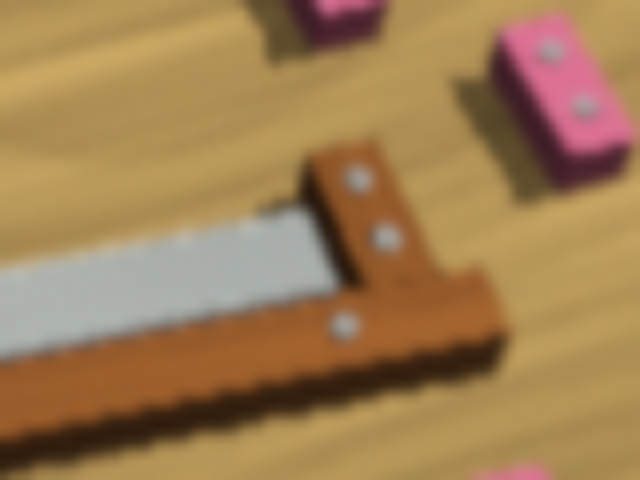

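About 6 mm remain between the tube's end (at 340,290 in the crop) and the stop face. Creeping.

```bash
python3 -m handwheel '[0,0,0.0005,0,0,0,0, 0,0,0.001,0,0,0,0, 0,0,0.0015,0,0,0,0, 0,0,0.002,0,0,0,0, 0,0,0.0025,0,0,0,0, 0,0,0.003,0,0,0,0, 0,0,0.0034,0,0,0,0]' | grep force; python3 fr.py
```

```text
contact_force: [-0.8, -1.7, -1.6]
t 28.92 railX 0.5798 railY -0.0029 z 0.0113  F norm -0.57 along -1.76 z -1.61
```

```bash
python3 -m handwheel '[0,0,0.0004,0,0,0,0, 0,0,0.0008,0,0,0,0, 0,0,0.0012,0,0,0,0]' | grep force; python3 fr.py
```

```text
contact_force: [-0.8, -2.2, -0.4]
t 29.17 railX 0.5798 railY -0.0017 z 0.0112  F norm -0.57 along -2.28 z -0.43
```

```bash
python3 -m handwheel '[0,0,0.0003,0,0,0,0, 0,0,0.0006,0,0,0,0, 0,0,0.0009,0,0,0,0]' | grep force; python3 fr.py
```

```text
contact_force: [-0.2, -1.8, -0.6]
t 29.42 railX 0.5798 railY -0.0008 z 0.0112  F norm 0.01 along -1.84 z -0.60
```

```bash
python3 -m handwheel '[0,0,0.0003,0,0,0,0, 0,0,0.0006,0,0,0,0, 0,0,0.0009,0,0,0,0]' | grep force; python3 fr.py
```

```text
contact_force: [-0.6, -0.8, -1.5]
t 29.67 railX 0.5798 railY 0.0001 z 0.0113  F norm -0.53 along -0.85 z -1.49
```

```bash
python3 -m handwheel '[0,0,0.0003,0,0,0,0, 0,0,0.0006,0,0,0,0]' | grep force; python3 fr.py
```

```text
contact_force: [-0.8, -1.9, -0.6]
t 29.83 railX 0.5798 railY 0.0006 z 0.0112  F norm -0.55 along -1.97 z -0.65
```

```bash
python3 -m handwheel '[0,0,0.0003,0,0,0,0, 0,0,0.0006,0,0,0,0]' | grep force; python3 fr.py
```

```text
contact_force: [-0.7, -1.3, -1.2]
t 30.00 railX 0.5798 railY 0.0013 z 0.0112  F norm -0.52 along -1.39 z -1.19
```

```bash
python3 -m handwheel '[0,0,0.0003,0,0,0,0, 0,0,0.0006,0,0,0,0]' | grep force; python3 fr.py
```

```text
contact_force: [1.4, -2.5, -0.6]
t 30.17 railX 0.5798 railY 0.0018 z 0.0112  F norm 1.67 along -2.36 z -0.56
```

```bash
python3 -m handwheel '[0,0,0.0003,0,0,0,0, 0,0,0.0006,0,0,0,0]' | grep force; python3 fr.py
```

```text
contact_force: [-0.0, -1.1, -1.1]
t 30.33 railX 0.5798 railY 0.0025 z 0.0112  F norm 0.10 along -1.10 z -1.11
```

```bash
python3 -m handwheel '[0,0,0.0003,0,0,0,0, 0,0,0.0006,0,0,0,0]' | grep force; python3 fr.py
```

```text
contact_force: [-0.3, -1.4, -1.1]
t 30.50 railX 0.5798 railY 0.0031 z 0.0113  F norm -0.18 along -1.40 z -1.09
```

```bash
python3 -m handwheel '[0,0,0.0003,0,0,0,0, 0,0,0.0006,0,0,0,0]' | grep force; python3 fr.py
```

```text
contact_force: [0.4, -3.4, -1.4]
t 30.67 railX 0.5798 railY 0.0035 z 0.0112  F norm 0.77 along -3.37 z -1.41
```

```bash
python3 -m handwheel '[0,0,0.0002,0,0,0,0, 0,0,0.0003,0,0,0,0, 0,0,0.0003,0,0,0,0]' | grep force; python3 fr.py
```

```text
contact_force: [-1.2, -4.0, -0.5]
t 30.92 railX 0.5798 railY 0.0035 z 0.0113  F norm -0.69 along -4.15 z -0.46
```

```bash
python3 -m handwheel '[0,0,0.0002,0,0,0,0, 0,0,0.0003,0,0,0,0, 0,0,0.0003,0,0,0,0]' | grep force; python3 fr.py
```

```text
contact_force: [-1.0, -4.2, -1.4]
t 31.17 railX 0.5798 railY 0.0035 z 0.0112  F norm -0.50 along -4.24 z -1.35
```

Seated at Y = 0.0035. Now building the press to about 10 N.

```bash
python3 -m handwheel '[0,0,0.0003,0,0,0,0, 0,0,0.0005,0,0,0,0, 0,0,0.0005,0,0,0,0]' | grep force; python3 fr.py
```

```text
contact_force: [-1.1, -7.3, -1.1]
t 31.42 railX 0.5799 railY 0.0036 z 0.0113  F norm -0.26 along -7.40 z -1.06
```

```bash
python3 -m handwheel '[0,0,0.0003,0,0,0,0, 0,0,0.0005,0,0,0,0, 0,0,0.0005,0,0,0,0]' | grep force; python3 fr.py
```

```text
contact_force: [-0.6, -8.3, -1.5]
t 31.67 railX 0.5799 railY 0.0036 z 0.0113  F norm 0.39 along -8.28 z -1.50
```

```bash
python3 -m handwheel '[0,0,0.0003,0,0,0,0, 0,0,0.0005,0,0,0,0, 0,0,0.0005,0,0,0,0]' | grep force; python3 fr.py
```

```text
contact_force: [-2.0, -9.7, -2.0]
t 31.92 railX 0.5799 railY 0.0037 z 0.0113  F norm -0.83 along -9.83 z -2.05
```

```bash
python3 -m handwheel '[0,0,0.0002,0,0,0,0, 0,0,0.0004,0,0,0,0, 0,0,0.0004,0,0,0,0, 0,0,0.0004,0,0,0,0, 0,0,0.0004,0,0,0,0, 0,0,0.0004,0,0,0,0]' | grep force; python3 fr.py; python3 -m handwheel '[0,0,0,0,0,0,0, 0,0,0,0,0,0,0, 0,0,0,0,0,0,0, 0,0,0,0,0,0,0]' | grep force; python3 fr.py
python3 - <<'E'
from meas import *
im,d=ctrl.get_image('scene'); cv2.imwrite('pics/s15f.png',im); cv2.imwrite('pics/s15.png',cv2.resize(im[170:270,170:390],None,fx=3.6,fy=3.6,interpolation=cv2.INTER_CUBIC))
E
python3 gap.py pics/s15f.png
```

```text
contact_force: [-1.4, -11.3, -1.1]
t 32.42 railX 0.5800 railY 0.0037 z 0.0113  F norm -0.11 along -11.39 z -1.07
contact_force: [-1.6, -10.8, -1.7]
t 32.75 railX 0.5800 railY 0.0037 z 0.0113  F norm -0.30 along -10.87 z -1.68
-0.030 far 0.5525 near 0.5500
-0.020 far 0.5610 near 0.5500
-0.010 far 0.5605 near 0.5500
0.000 far 0.5940 near 0.5500
0.010 far 0.5920 near 0.5520
0.020 far 0.5985 near 0.5500
0.030 far 0.5990 near 0.5500
0.040 far 0.5990 near 0.5500
0.050 far 0.5990 near 0.5500
0.060 far 0.5990 near 0.5655
0.070 far 0.5985 near 0.5655
0.080 far 0.5990 near 0.5655
0.090 far 0.5990 near 0.5660
0.100 far 0.5990 near 0.5660
0.110 far 0.5990 near 0.5660
0.120 far 0.5990 near 0.5660
0.130 far 0.5985 near 0.5660
0.140 far 0.5990 near 0.5665
0.150 far 0.5990 near 0.5665
0.160 far 0.5990 near 0.5665
0.170 far 0.5995 near 0.5660
0.180 far 0.5990 near 0.5660
0.190 far 0.5990 near 0.5665
0.200 far 0.5995 near 0.5660
0.210 far 0.5995 near 0.5665
0.220 far 0.5990 near 0.5665
0.230 far 0.5990 near 0.5665
0.240 far 0.5990 near 0.5665
0.250 far 0.5995 near 0.5665
0.260 far 0.5995 near 0.5665
0.270 far 0.5995 near 0.5665
0.280 far 0.5995 near 0.5655
0.290 far 0.5990 near 0.5645
```

View pics/s15.png

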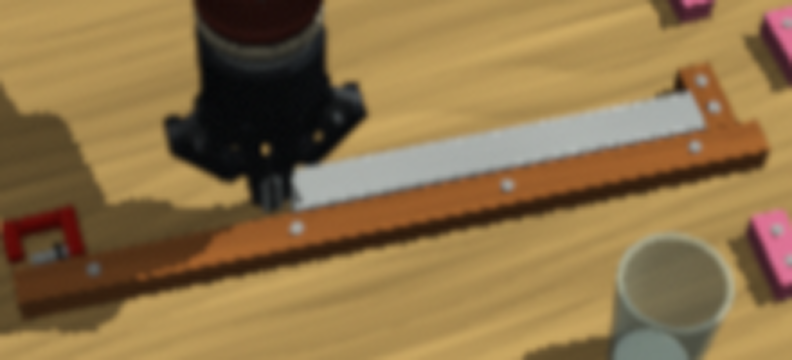

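The tube is seated against both the rail and the stop, with 10.9 N held. Next I'll withdraw along the rail and then lift.

```bash
python3 -m handwheel '[0,0,-0.002,0,0,0,0, 0,0,-0.005,0,0,0,0, 0,0,-0.012,0,0,0,0, 0,0,-0.02,0,0,0,0, 0,0,-0.025,0,0,0,0, 0,-0.02,-0.025,0,0,0,0, 0,-0.06,-0.025,-0.01,0,0,0, 0,-0.1,-0.025,-0.04,0,0,0, 0,-0.12,-0.025,-0.08,0,0,0, 0,-0.14,-0.025,-0.12,0,0,0, 0,-0.14,-0.025,-0.14,0,0,0, 0,-0.14,-0.025,-0.14,0,0,0]' | grep force; python3 fr.py
python3 - <<'E'
from meas import *
im,d=ctrl.get_image('scene'); cv2.imwrite('pics/s16f.png',im)
im2,d=ctrl.get_image('top'); cv2.imwrite('pics/t16.png',im2)
a=cv2.resize(im[150:290,160:400],None,fx=3.3,fy=3.3,interpolation=cv2.INTER_CUBIC); cv2.imwrite('pics/s16.png',a)
E
python3 gap.py pics/s16f.png | awk 'NR%3==1'
```

```text
contact_force: [-0.1, -0.0, -1.1]
t 33.80 railX 0.4368 railY -0.0187 z 0.1530  F norm -0.10 along -0.06 z -1.14
0.020 far 0.5985 near 0.5670
0.050 far 0.5990 near 0.5660
0.080 far 0.5990 near 0.5655
0.110 far 0.5990 near 0.5660
0.140 far 0.5990 near 0.5660
0.170 far 0.5990 near 0.5660
0.200 far 0.5990 near 0.5660
0.230 far 0.5990 near 0.5670
0.260 far 0.5995 near 0.5665
0.290 far 0.5995 near 0.5645
```

View pics/s16.png

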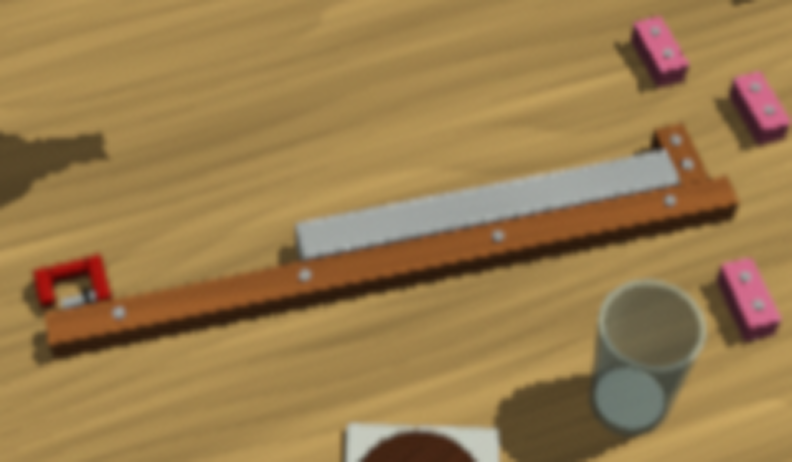

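View pics/t16.png

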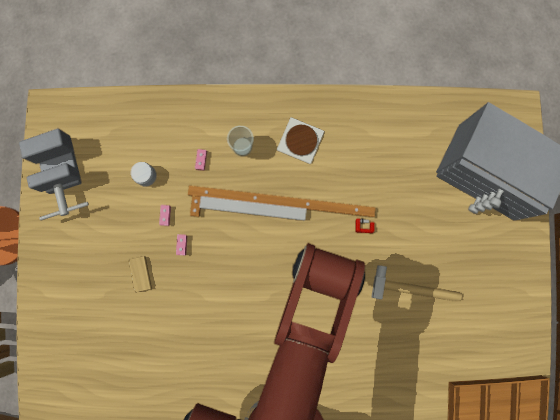

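The tube lies flush with the rail from end to end, with its left end on the stop at (198,205). Nothing else has moved and the arm is clear, so I'm handing in.

```bash
python3 -c "
from station import ctrl
print(ctrl.finish_job())"
```

```text
the job is handed in; nothing more can be done
None
```

The tube is registered: its long side lies along the rail, its left end is against the stop, and I handed the job in at about 34 s. Sliding drag read about 2 N throughout.

- **Right end:** I brought it to the rail and pressed it home, holding 10.8 N. My first press, farther in along the tube, reached 9.3 N. It then dropped to about 5 N as the tube pivoted about its corner, so I moved outwards and pressed again.
- **Left end:** I swung the tube in until it lay flush and held 10.8 N. During that press the tube gave twice, moving 0.8 mm and then 0.5 mm, and then it held still. The right end did not visibly swing away, so I went straight on without a second right-hand press.
- **Stop:** I slid the tube about 75 mm along the rail, crept up to the stop and held about 11 N. No reading went above about 11.5 N in line with a press.
- **Last checks:** With the arm withdrawn, the tube's rail-side edge was straight to within about 1 mm over its length. It had not shifted since the stop press. The clamp, hammer and other items looked unmoved in both views.
- **Limits of the checks:** The cameras resolve only 2–3 mm per pixel, so a gap under about half a millimetre would show up only by feel. Forces were read at the end of each short move, so a brief peak in between would not have shown.

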